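# Unclamp the phone-parts tray and hold it level above its dock

### The job

Free the blue parts tray by turning the red clamp knob clockwise (seen from above) about a quarter turn, until its steel toe lies alongside the tray and no longer over its rim. Then take the tray by its handle, lift it straight up, level all the way so that the battery and the circuit board stay in it, and finish while still holding it steady and level, straight above its dock and about 12 cm higher than it sat, so that I can wipe the dock's contacts. Leave the knob turned, and leave the other things on the bench where they are.

Things in the scene. Friction and masses are not known exactly. Their poses are not given: they have to be found in the camera images.
- dock: Fixed aluminium dock plate, 150 x 150 x 10 mm. Origin: centre of the tray's place, on the dock's underside (bench height); z up. The tray sits on the plate, 10 mm above the origin, inside a dark lip 8 mm high with 2 mm play all round. The clamp knob's vertical axis stands 84 mm from the origin along the dock's +y, on a post whose foot reaches y = +108 mm.
- clamp_grip (a point): Grip point of the red wing knob, on its vertical axis, 58 mm above the bench. The wing is an upright bar 44 mm long (own y), 12 mm thick (own x), 34 mm tall, this point at mid height; pinch it across its thickness from above. Axes turn with the knob. A steel toe under the wing, 14 mm wide, 6 mm thick, reaches 40 mm from the axis along own -y, 2 mm above the tray's rim.
- clamp (a joint): Turn of the knob, rad: 0 with the toe pointing straight at the tray (dock -y), growing clockwise seen from above, end stop 1.75. Starts between 0 and 0.3; the tray is free from about 1.2; at 1.57 the toe lies parallel to the tray's edge (dock -x). Friction about 0.06 N m; it stays where it is left.
- tray_grip (a point): Centre of the loose blue tray's handle: a grey bar 76 mm long (tray x), 16 thick (y), 20 tall, on end posts, above the tray's centre. This point is mid-bar, 68 mm above the tray's underside, 78 above the bench when seated. Tray 120 x 120 mm, rim 18 high, 4 mm walls, partition along x under the handle; 0.24 to 0.43 kg in all. z up when level; seated, axes as the dock's.
- battery_mid (a point): Centre of a loose black phone battery with a yellow end, 84 x 36 x 6 mm, lying flat in the tray's -y compartment.
- board_mid (a point): Centre of a loose green circuit board with steel shields, 80 x 30 x 4 mm, lying flat in the tray's +y compartment.
- white_phone: White phone, 138 (x) x 67 x 8 mm, lying on the bench on the dock's -y side; origin at the centre of its underside. Leave alone.
- dark_phone: Dark phone, 138 (x) x 67 x 8 mm, lying on the bench; origin at the centre of its underside. Leave alone.
- spool: Green flat spool, 56 mm across, 16 mm high, on the bench beyond the clamp; origin under its centre. Leave alone.
- jar: Small jar with a blue cap, 46 mm across, 50 mm high, on the dock's far side; origin under its centre. Leave alone.
- pot: Open blue plastic pot, 80 mm across, 85 mm high; origin under its centre. Leave alone.
- grey_ring: Grey plastic ring, 72 mm across, 35 mm high; origin under its centre. Leave alone.
- screwdriver: Blue-handled screwdriver, 170 mm long, lying along its x; origin below its middle. Leave alone.
Not all that is in view belongs to the job. Leave any green look-alike of the part that bears tray_grip alone.

How it is judged:
On the way, in this order (a step that is already met when the one before it is completed fails the run):
1. the clamp knob is turned until its toe is off the tray (joint above 1.3 rad), the tray still seated in the dock (value of joint clamp above 1.3 rad and z of tray_grip in the frame of dock below 0.084 m), for 0.2 s.
2. the tray is lifted level, clear of the dock, by the fingers alone (z of tray_grip in the frame of dock above 0.103 m and angle between tray_grip's own z axis and vertical below 0.17 rad and contact force between tray and dock below 0.1 N and contact force between tray and the fingers above 1 N), for 0.2 s.
At the end, for the whole second after the job is handed in: Held by the fingers alone, 80-160 mm higher than seated, within 50 mm of above the dock's centre, level within 0.09 rad, under 0.03 m/s and 0.2 rad/s; battery and board in their compartments; clamp above 1.3 rad; no other thing moved 25 mm (z of tray_grip in the frame of dock between 0.158 and 0.238 m and horizontal distance between tray_grip and dock below 0.05 m and angle between tray_grip's own z axis and vertical below 0.09 rad and linear speed of tray below 0.03 m/s and angular speed of tray below 0.2 rad/s and contact force between tray and the fingers above 1 N and contact force between tray and dock below 0.1 N and contact force between tray and clamp below 0.1 N and value of joint clamp above 1.3 rad and x of battery_mid in the frame of tray_grip between -0.035 and 0.035 m and y of battery_mid in the frame of tray_grip between -0.055 and -0.005 m and z of each of battery_mid, board_mid in the frame of tray_grip below -0.05 m and x of board_mid in the frame of tray_grip between -0.035 and 0.035 m and y of board_mid in the frame of tray_grip between 0.005 and 0.055 m and distance of each of white_phone, dark_phone, spool, jar, pot, grey_ring, screwdriver from where it was at the start of the episode below 0.025 m); the arm keeps its last pose, push and grip.
It fails at once if the tray tips more than 15 degrees (angle between tray_grip's own z axis and vertical above 0.26 rad).
It fails at once if another thing on the bench is shifted by 25 mm or more (distance of any of white_phone, dark_phone, spool, jar, pot, grey_ring, screwdriver from where it was at the start of the episode above 0.025 m).
It also fails if it takes over 45 s, if anything falls off the work surface, if the arm or the gripper's body presses on something with over 40 N, if the wrist force passes 120 N, or if a joint passes its speed limit or range.

### The arm

A 6-joint arm with a two-finger parallel gripper is mounted at the origin on the work surface. World frame = base frame: x ahead of the robot, y to its left, z up, the work surface at z = 0. Lengths are in m, angles in rad, forces in N, time in s.
With the tool pointing down it reaches from about 0.35 to 0.775 m from the base axis. Payload 7.3 kg.
Tool frame: the origin (TCP) lies at the very end of the fingers, on their centre line; the grasp point (between the pads) lies 19 mm behind it; z points along the fingers, y is the line along which they close (so a half turn about z gives the same grasp; the last joint's range is limited). The gripper opens to 92 mm and grips with 3 to 60 N. Pads are 19 mm wide; open, the fingers measure 130 mm over their backs; the gripper's body (75 mm by 190 mm) begins 47 mm behind the grasp point.
Start: joints at [1.102, 0.342, 1.524, -0, 1.275, -0.146], TCP at [0.167, 0.498, 0.192] pointing down, gripper open.
Joint ranges: [-2.53, 2.53], [-0.77, 2.02], [0.04, 2.7], [-1, 4.14], [0.28, 2.66], [-3.11, 3.11]. Speed limits (rad/s): [2.57, 2.57, 3.14, 3.14, 3.14, 3.14].

### API

Orientations are given as [roll, pitch, yaw] about the fixed x, y, z axes, in that order (R = Rz(yaw) Ry(pitch) Rx(roll)).
In Python, from cell import * gives the robot as it stands.
- The arm moves only by the tool step_arm, never from a script. Its argument "commands" is a list of rows, each a list of 7 numbers: the opening, from 0 (shut) to 1 (fully open), then the shift along the world's x, y, z in cm, then the turn, a rotation vector about the world's x, y, z in rad. A call has 1 to 5 rows; each row is the pose to reach, as a shift and turn from the pose commanded when the call began; what a row does not reach only later rows make up. A row lasts 1/12 s, in which the tool goes at most 41.7 mm and 7.16 degrees, less where a joint would pass 70% of its speed; a pose out of reach is approached as far as the arm can. A call with a gripper value outside its range is refused whole. The fingers move at their own pace and stop on an object; "grip_force" is the grip in N (left out, the last holds). Time passes only in rows, so rows that repeat a pose let the fingers close. It gives the time, the measured TCP pose, the force, the opening and the grip force at its end, in the units of the state.
- observe(): the state, without advancing time (a new reading comes with each control period).
- read_camera(name): name is "side" or "top"; returns the picture (400x640x3 uint8, red, green, blue); there is no depth.
- camera_model(name): a dict with "vfov" (degrees; the focal length in pixels is half the picture's height over the tangent of half this angle, whatever the lens; pixels are square), "cx", "cy" (the principal point, pixels), "world_to_cam" (4x4, takes a point from world to camera coordinates). Camera axes: x right, y up, looking along -z (the intrinsics and any distortion apply to the point x, -y, -z); pixel columns grow to the right and rows downward; lengths in m; the calibration is good to about 2 mm. A picture is of the moment at which its call begins. camera_model takes no time and is no camera call.
- hand_in(): hands the job in; it is judged then, once.
The state is a dict: "time": time; "qpos": joint angles; "qvel": joint speeds; "joint_efforts": joint torques, N m; "tool_pos": TCP position; "tool_rot": TCP orientation; "contact_force": force on the tool from outside, world axes, zero at the start; "torque": the same for the moment, N m; "opening": finger opening in m; "grip_force": force on a finger pad.
Only numpy, scipy, OpenCV 4.12 (cv2) and the standard library are available. Lean on these libraries where they do the work, as an engineer would, in place of code of your own. Each camera call takes 0.05 s, during which the arm holds its last target. There are 200 camera calls.

## Working session

There is one attempt and no reset: what is moved stays moved. The work goes in short steps, Python scripts to look and compute and a tool call to move; the robot and the scene stay as the last step left them, time stands still between calls to the robot, and variables do not carry over. Pictures are saved under pics/ and viewed, at most 10 in all, crops included, and the job is handed in when it is done.

Besides the shell and the picture viewer there is one more tool, called after "Emit:" as a command line: name --pt "numbers of a row" for each row, then --argument value for the rest. step_arm: Moves the arm, as the interface text tells. Its arguments: {"type":"object","properties":{"commands":{"type":"array"},"grip_force":{"type":"number"}},"required":["commands"]}

```bash
mkdir -p pics
cat > h.py <<'E'
from cell import *
import numpy as np, cv2
def K(n):
    m=camera_model(n); f=200/np.tan(np.radians(m["vfov"])/2); return m,f
def ray(n,u,v):
    m,f=K(n); W=np.linalg.inv(np.array(m["world_to_cam"]))
    d=np.array([(u-m["cx"])/f,-(v-m["cy"])/f,-1.]); return W[:3,3],W[:3,:3]@d
def onz(n,u,v,z):
    o,d=ray(n,u,v); return o+d*(z-o[2])/d[2]
def proj(n,p):
    m,f=K(n); c=np.array(m["world_to_cam"])@np.r_[p,1]; return m["cx"]-f*c[0]/c[2], m["cy"]+f*c[1]/c[2]
def tri(u1,u2):
    A=[];b=[]
    for n,u in(("top",u1),("side",u2)):
        o,d=ray(n,*u); d/=np.linalg.norm(d); P=np.eye(3)-np.outer(d,d); A.append(P); b.append(P@o)
    return np.linalg.solve(sum(A),sum(b))
E
python3 - <<'E'
from h import *
for n in("top","side"):
    i=read_camera(n); cv2.imwrite(f"pics/{n}0.png",i[...,::-1]); print({k:v for k,v in camera_model(n).items()})
print(observe())
E
```

```text
{'vfov': 51.171250781962826, 'cx': 315.4178461350728, 'cy': 202.2290120659088, 'world_to_cam': array([[ 0.0167375 , -0.99984198,  0.0059892 , -0.00209629],
       [ 0.99054312,  0.01739706,  0.13609431, -0.49239885],
       [-0.136177  ,  0.00365468,  0.99067778, -1.17805052],
       [ 0.        ,  0.        ,  0.        ,  1.        ]])}
{'vfov': 50.960205970215036, 'cx': 320.05154133957916, 'cy': 200.44818543011885, 'world_to_cam': array([[ 0.90556653, -0.42385877, -0.01711751, -0.43595668],
       [ 0.24894016,  0.49831694,  0.83048722, -0.18350323],
       [-0.34347935, -0.75632266,  0.55677461, -1.27264014],
       [ 0.        ,  0.        ,  0.        ,  1.        ]])}
{'time': 0.1, 'qpos': array([ 1.10198773e+00,  3.42670021e-01,  1.52491820e+00, -7.92824465e-06,
        1.27540578e+00, -1.45967493e-01]), 'qvel': array([-0.00038267, -0.00264557, -0.00162468,  0.0011691 , -0.00022567,
        0.00136072]), 'joint_efforts': array([ 2.01902323e-03, -4.32001591e+01, -2.44696337e+01,  7.19021377e-02,
        5.25810686e-02,  9.63775278e-06]), 'tool_pos': array([0.16633942, 0.49751684, 0.19100684]), 'tool_rot': array([-3.14020511e+00, -1.96323926e-04,  2.81875373e+00]), 'contact_force': array([ 0.60127295, -0.25898832, -0.85308421]), 'torque': array([0.0053048 , 0.02770261, 0.00150059]), 'grip_force': 0.0, 'opening': 0.09180531144089611}
```

View pics/top0.png

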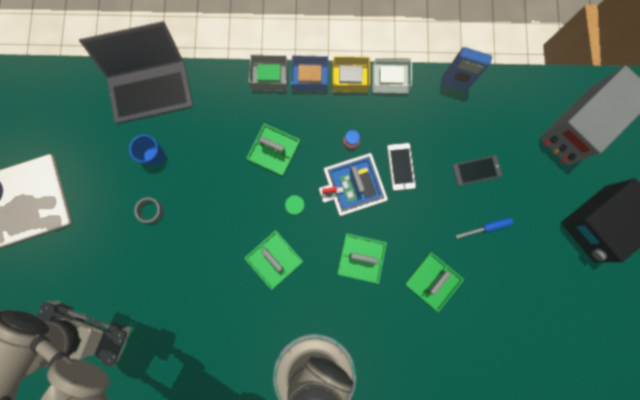

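View pics/side0.png

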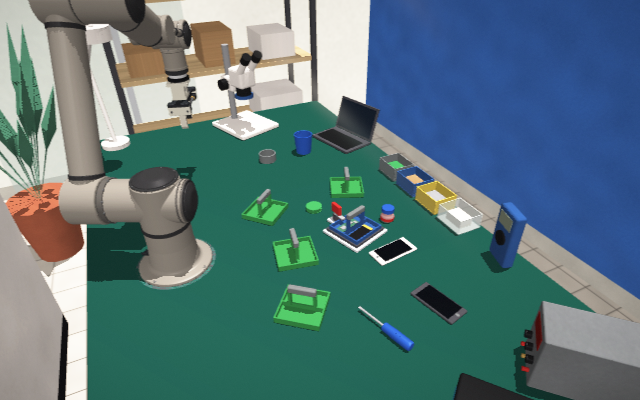

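The top view shows the blue tray in its dock at (355,184), with the red knob at (330,190). The green look-alikes are at (273,149), (273,260), (363,258) and (436,282). The other blue things are the pot (145,150), the jar (352,138) and a bin (310,73). I choose the blue tray with the red knob, and will check it in a close crop.

```bash
cat > m.py <<'E'
from h import *
def crop(n,i,c,w,k,out):
    x,y=c; cv2.imwrite(out,cv2.resize(i[y-w:y+w,x-w:x+w,::-1],None,fx=k,fy=k,interpolation=cv2.INTER_CUBIC))
E
python3 - <<'E'
from m import *
t=cv2.imread("pics/top0.png");s=cv2.imread("pics/side0.png")
f=lambda i,x,y,w:cv2.resize(i[y-w:y+w,x-w:x+w],(400,400),interpolation=cv2.INTER_CUBIC)
cv2.imwrite("pics/c1.png",np.hstack([f(t,355,184,40),f(s,355,225,40)]))
def masks(i,c,w):
    h=cv2.cvtColor(i,cv2.COLOR_BGR2HSV);m=np.zeros(h.shape[:2],np.uint8);m[c[1]-w:c[1]+w,c[0]-w:c[0]+w]=255
    red=(cv2.inRange(h,(0,120,90),(8,255,255))|cv2.inRange(h,(172,120,90),(180,255,255)))&m
    wht=cv2.inRange(h,(0,0,110),(180,70,255))&m
    blu=cv2.inRange(h,(100,110,40),(125,255,255))&m
    return red,wht,blu
for n,i,c,w in(("top",t,(352,186),38),("side",s,(350,228),36)):
    for nm,k in zip(("red","white","blue"),masks(i,c,w)):
        for q in cv2.findContours(k,cv2.RETR_EXTERNAL,cv2.CHAIN_APPROX_NONE)[0]:
            if len(q)>12:
                r=cv2.minAreaRect(q); M=cv2.moments(q); b=cv2.boxPoints(r)
                print(n,nm,cv2.contourArea(q),np.round(r[0],1),np.round(r[1],1),round(r[2],1))
                if n=="top" and nm!="red":
                    z=.01 if nm=="white" else .028
                    W=np.array([onz(n,*p,z) for p in b]);print(np.round(W,3).tolist(),W.mean(0).round(4),[np.linalg.norm(W[a]-W[a-1]).round(3) for a in range(4)],np.degrees(np.arctan2(*(W[1]-W[0])[1::-1])))
                if nm=="red":print(np.round(onz(n,*r[0],.075),4),np.round([onz(n,*p,.075) for p in b],3).tolist())
E
```

```text
top red 43.5 [329.6 189.8] [ 4.4 13.8] 77.5
[ 0.5226 -0.0327  0.075 ] [[0.524, -0.012, 0.075], [0.533, -0.05, 0.075], [0.521, -0.053, 0.075], [0.512, -0.015, 0.075]]
top white 2812.5 [350.  185.5] [52.2 63.6] 71.6
[[0.59, 0.019, 0.01], [0.655, -0.161, 0.01], [0.505, -0.21, 0.01], [0.443, -0.032, 0.01]] [ 0.5484 -0.0959  0.01  ] [np.float64(0.156), np.float64(0.192), np.float64(0.157), np.float64(0.189)] -70.18992969826286
top white 19.0 [388. 158.] [20.  2.] 90.0
[[0.664, -0.207, 0.01], [0.665, -0.213, 0.01], [0.603, -0.212, 0.01], [0.603, -0.206, 0.01]] [ 0.6337 -0.2096  0.01  ] [np.float64(0.062), np.float64(0.006), np.float64(0.062), np.float64(0.006)] -88.94759286004417
top blue 1168.5 [355.4 182.7] [40.2 40.8] 71.6
[[0.589, -0.034, 0.028], [0.63, -0.148, 0.028], [0.517, -0.185, 0.028], [0.477, -0.072, 0.028]] [ 0.5535 -0.1101  0.028 ] [np.float64(0.119), np.float64(0.121), np.float64(0.119), np.float64(0.12)] -70.22492875926959
side red 83.0 [336.5 208.5] [13.  9.] 90.0
[ 0.5114 -0.0645  0.075 ] [[0.515, -0.024, 0.075], [0.542, -0.038, 0.075], [0.508, -0.103, 0.075], [0.482, -0.09, 0.075]]
side white 84.0 [376.9 257.4] [18.6  8.6] 53.1
side white 2.0 [381.4 246.3] [0.9 7.6] 63.4
side white 245.5 [354. 240.] [24. 62.] 90.0
side white 7.5 [353.4 221.6] [2.  7.1] 80.5
side white 24.0 [330.5 220. ] [5.8 6.3] 63.4
side white 16.5 [339. 216.] [11.6  3.6] 26.6
side white 57.0 [355.4 210.3] [ 4.1 19.2] 60.3
side blue 791.5 [355.1 226.1] [31.7 43.4] 55.3
side blue 23.5 [383.5 208.5] [9. 3.] 90.0
```

View pics/c1.png

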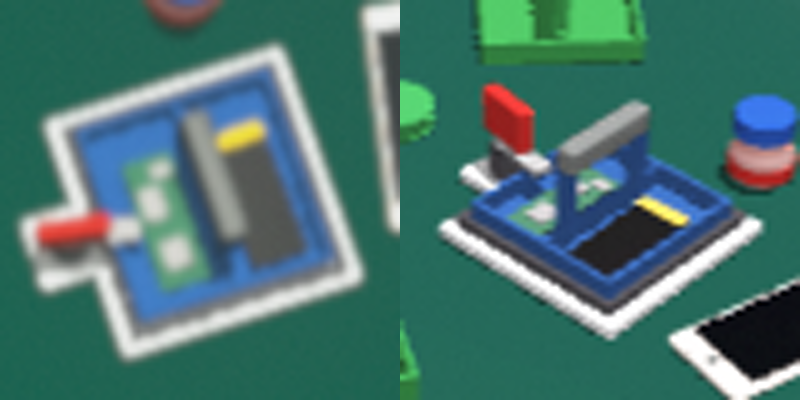

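The crop confirms the choice: a blue tray with battery and board, a red wing, and the toe over the rim. Tray centre is about (0.5535,-0.1105), dock yaw 19.8°. The knob is expected at (0.525,-0.0315) from the dock, and the red blob gives (0.523,-0.033), so they agree. Wing heading is about -77°, so joint is about 0.12. Tool yaw needed is 103°, then 20°.

Emit:
step_arm --pt "1 2.2 -3.3 0 0 0 -0.1" --pt "1 4.4 -6.6 0 0 0 -0.2" --pt "1 6.6 -9.9 0 0 0 -0.3" --pt "1 8.8 -13.2 0 0 0 -0.4" --pt "1 11 -16.5 0 0 0 -0.5"

```text
time: 0.52
tool_pos: [0.2768, 0.3312, 0.1914]
tool_rot: [-3.141, 0.0, 2.315]
contact_force: [0.2, 0.6, 0.4]
opening: 0.0917
grip_force: 0.0
```

Emit:
step_arm --pt "1 2.2 -3.3 0 0 0 -0.1" --pt "1 4.4 -6.6 0 0 0 -0.2" --pt "1 6.6 -9.9 0 0 0 -0.3" --pt "1 8.8 -13.2 0 0 0 -0.4" --pt "1 11 -16.5 0 0 0 -0.5"

```text
time: 0.93
tool_pos: [0.387, 0.1661, 0.1916]
tool_rot: [-3.142, -0.0, 1.814]
contact_force: [1.1, 0.2, -0.5]
opening: 0.0918
grip_force: 0.0
```

Emit:
step_arm --pt "1 2.2 -3.3 0 0 0 0" --pt "1 4.4 -6.6 0 0 0 0" --pt "1 6.6 -9.9 0 0 0 0" --pt "1 8.8 -13.2 0 0 0 0" --pt "1 11 -16.5 0 0 0 0"

```text
time: 1.35
tool_pos: [0.497, 0.001, 0.1914]
tool_rot: [-3.141, -0.0, 1.818]
contact_force: [0.7, 0.8, 0.4]
opening: 0.0919
grip_force: 0.0
```

Emit:
step_arm --pt "1 2.7 -3.3 0 0 0 0" --pt "1 2.7 -3.3 -3.5 0 0 0" --pt "1 2.7 -3.3 -7 0 0 0" --pt "1 2.7 -3.3 -10 0 0 0" --pt "1 2.7 -3.3 -10 0 0 0"

```text
time: 1.77
tool_pos: [0.5192, -0.0296, 0.0859]
tool_rot: [-3.131, -0.005, 1.818]
contact_force: [-1.4, 0.5, 0.0]
opening: 0.0917
grip_force: 0.0
```

Emit:
step_arm --pt "0.7 0 0 -2 0 0 0" --pt "0.6 0 0 -4 0 0 0" --pt "0.5 0 0 -4.8 0 0 0" --pt "0.5 0 0 -4.8 0 0 0"

```text
time: 2.1
tool_pos: [0.5228, -0.0298, 0.0431]
tool_rot: [-3.139, -0.001, 1.819]
contact_force: [-0.0, 0.1, -0.7]
opening: 0.0695
grip_force: 0.0
```

Run:
```python
from m import *
t=read_camera("top")[...,::-1];s=read_camera("side")[...,::-1]
f=lambda i,x,y,w:cv2.resize(i[y-w:y+w,x-w:x+w],(400,400),interpolation=cv2.INTER_CUBIC)
cv2.imwrite("pics/c2.png",np.hstack([f(t,335,184,45),f(s,340,215,45)]))
```

```text
(no output)
```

View pics/c2.png

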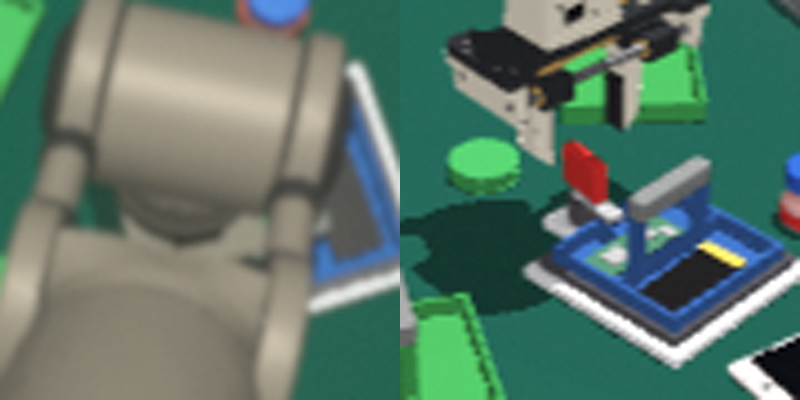

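The side view shows the fingers still behind and above the wing (left fingertip about (326,206), right about (345,198)), though the arm reads z=0.043. I'll compare this with the projection.

Run:
```python
from h import *
o=observe();print(o["time"],o["tool_pos"],o["opening"])
print("camera pos",[ray(n,0,0)[0].round(3) for n in("top","side")])
for n in("top","side"):
    print(n,"tcp",proj(n,o["tool_pos"]),"knobtop",proj(n,[.524,-.032,.075]),"handle",proj(n,[.5535,-.1105,.088]))
# tri: wing top centre; handle bar centre
t=cv2.imread("pics/top0.png");s=cv2.imread("pics/side0.png")
print("handle tri", tri((355+(212-200)/5,184+(175-200)/5),(355+(605-600)/5,225+(135-200)/5)))
print("wing tri", tri((355+(73-200)/5,184+(231-200)/5),(355+(508-600)/5,225+(100-200)/5)))
print("dock corner near side", onz("side",355+10/5,225+(330-200)/5,0.0),onz("top",355+160/5,184+(282-200)/5,0.01))
for p in [(20,215),(45,118),(285,45),(362,283),(128,358),(100,275),(43,290)]: print(p,onz("top",355+(p[0]-200)/5,184+(p[1]-200)/5,0.01).round(3))
```

```text
2.2 [ 0.52426834 -0.03007326  0.04488511] 0.061474829733118234
camera pos [array([0.327, 0.011, 1.234]), array([ 0.003, -1.056,  0.854])]
top tcp (np.float64(328.24813816656433), np.float64(190.96507640797086)) knobtop (np.float64(329.32137583228086), np.float64(189.32854649244655)) handle (np.float64(357.729532089965), np.float64(178.62709291109292))
side tcp (np.float64(335.2206198220583), np.float64(209.61901998539923)) knobtop (np.float64(335.438596156589), np.float64(202.4814953070161)) handle (np.float64(354.9480765983095), np.float64(209.18648223218656))
handle tri [ 0.55588388 -0.11126909  0.07644713]
wing tri [ 0.52512354 -0.03390276  0.06523905]
dock corner near side [ 0.51315317 -0.2014939   0.        ] [ 0.50481    -0.20571598  0.01      ]
(20, 215) [ 0.542 -0.004  0.01 ]
(45, 118) [ 0.601 -0.018  0.01 ]
(285, 45) [ 0.648 -0.161  0.01 ]
(362, 283) [ 0.504 -0.207  0.01 ]
(128, 358) [ 0.457 -0.069  0.01 ]
(100, 275) [ 0.506 -0.052  0.01 ]
(43, 290) [ 0.497 -0.018  0.01 ]
```

Run:
```python
from h import *
from scipy.spatial.transform import Rotation as R
o=observe();p=o["tool_pos"];r=R.from_euler("xyz",o["tool_rot"]).as_matrix()
print(o["opening"],r.round(3).tolist())
for s in(-1,1):
  for d in (o["opening"]/2,o["opening"]/2+.019): print(s,d,np.round(proj("side",p+s*d*r[:,1]),1))
print(np.round(tri((329.6,189.8),(336.5,205)),3))
s=read_camera("side")[...,::-1];t=cv2.resize(s[160:260,290:400],(770,600)[::1],interpolation=cv2.INTER_CUBIC)
for sg in(-1,1):
  u,v=proj("side",p+sg*(o["opening"]/2)*r[:,1]); cv2.circle(t,(int((u-290)*7),int((v-160)*6)),4,(255,0,255),-1)
cv2.imwrite("pics/c3.png",t)
```

```text
0.061474829733118234 [[-0.246, 0.969, 0.001], [0.969, 0.246, -0.0], [-0.001, 0.001, -1.0]]
-1 0.030737414866559117 [328.2 213.1]
-1 0.04973741486655912 [323.8 215.3]
1 0.030737414866559117 [342.1 206.2]
1 0.04973741486655912 [346.2 204.1]
[ 0.526 -0.034  0.065]
```

View pics/c3.png

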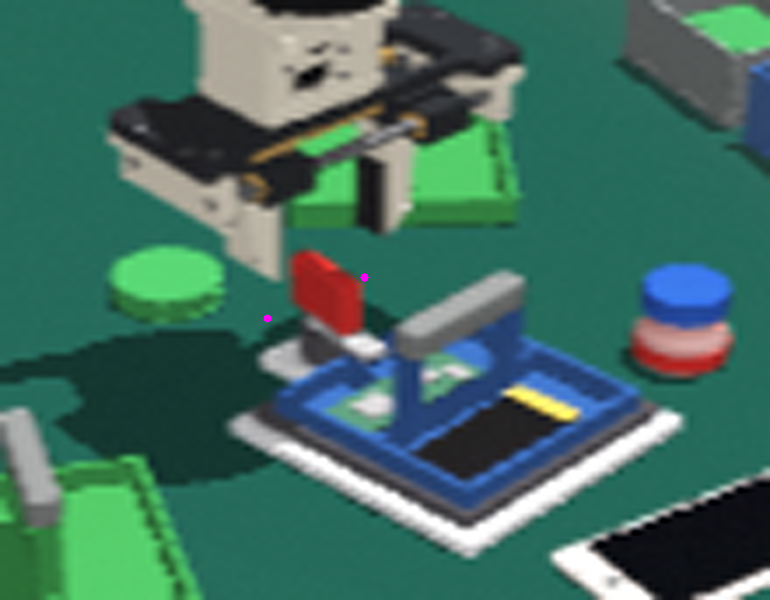

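The drawn fingertips sit about 7 px above where the reported TCP projects: (329,207) against (328,213), and (344,199) against (342,206). I'll check this against the start pictures, where both cameras see the fingers.

Run:
```python
from h import *
from scipy.spatial.transform import Rotation as R
p=np.array([.16634,.49752,.19101]);r=R.from_euler("xyz",[-3.1402,0,2.81875]).as_matrix()
out=[]
for n in("top","side"):
  i=cv2.imread(f"pics/{n}0.png");c=np.array(proj(n,p)).astype(int);w=40;k=10
  x0,y0=c[0]-20 if 0 else c[0]-w,c[1]-w
  q=cv2.resize(i[y0:y0+80,x0:x0+80],(400,400),interpolation=cv2.INTER_CUBIC)
  for s in(-1,1):
    for e in(.046,.065):
      u,v=proj(n,p+s*e*r[:,1]);cv2.circle(q,(int((u-x0)*5),int((v-y0)*5)),3,(255,0,255),-1)
  out.append(q);print(n,c)
cv2.imwrite("pics/c4.png",np.hstack(out))
```

```text
top [110 323]
side [189 131]
```

View pics/c4.png

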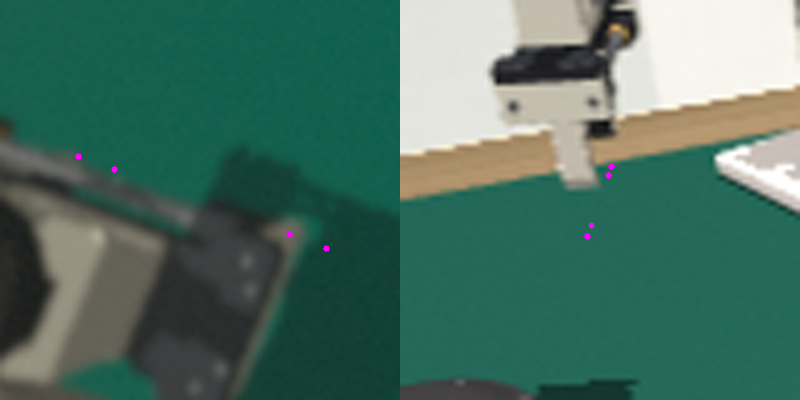

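Run:
```python
from h import *
from scipy.spatial.transform import Rotation as R
print("base proj",proj("top",[0,0,0]),proj("top",[0,0,.02]),proj("side",[0,0,0]),proj("side",[0,0,.02]))
for n,b in(("top",(240,320,380,400)),("side",(120,220,230,300))):
    i=cv2.imread(f"pics/{n}0.png");h=cv2.cvtColor(i,cv2.COLOR_BGR2HSV)
    m=cv2.bitwise_not(cv2.inRange(h,(60,90,0),(95,255,255)));m2=np.zeros_like(m);m2[b[1]:b[3],b[0]:b[2]]=m[b[1]:b[3],b[0]:b[2]]
    for r in range(b[1],b[3],8):
        x=np.where(m2[r])[0]
        if len(x):print(n,r,x[0],x[-1])
p=np.array([.16634,.49752,.19101]);r=R.from_euler("xyz",[-3.1402,0,2.81875]).as_matrix()
for z in(.22,.25,.28):
    q=onz("top",124,344,z)-p;print(z,q.round(3),"in tool xy",(r.T@q).round(3))
print(r[:,1].round(3))
i=cv2.imread("pics/top0.png")[270:400,30:190];i=cv2.resize(i,None,fx=4,fy=4,interpolation=cv2.INTER_CUBIC)
for s in(-1,1):
  for x in(-.0375,.0375):
    for e,z in((.095,-.066),(.065,-.066)):
      u,v=proj("top",p+r@[x,s*e,z]);cv2.circle(i,(int((u-30)*4),int((v-270)*4)),4,(255,0,255) if e>.09 else (0,255,255),-1)
cv2.imwrite("pics/c5.png",i)
```

```text
base proj (np.float64(314.6745639306113), np.float64(376.81875677074447)) (np.float64(314.7050471748647), np.float64(378.82379447362393)) (np.float64(176.28433015335153), np.float64(260.96279525226737)) (np.float64(174.90138048330599), np.float64(255.97115329747697))
top 336 301 327
top 344 287 340
top 352 281 348
top 360 276 352
top 368 275 352
top 376 274 355
top 384 274 354
top 392 276 353
side 220 120 190
side 228 141 191
side 236 144 194
side 244 146 210
side 252 143 214
side 260 140 211
side 268 138 210
side 276 140 201
side 284 146 185
0.22 [-0.042 -0.049  0.029] in tool xy [ 0.024 -0.06  -0.029]
0.25 [-0.036 -0.062  0.059] in tool xy [ 0.014 -0.07  -0.059]
0.28 [-0.03  -0.075  0.089] in tool xy [ 0.004 -0.081 -0.089]
[ 0.317  0.948 -0.001]
```

View pics/c5.png

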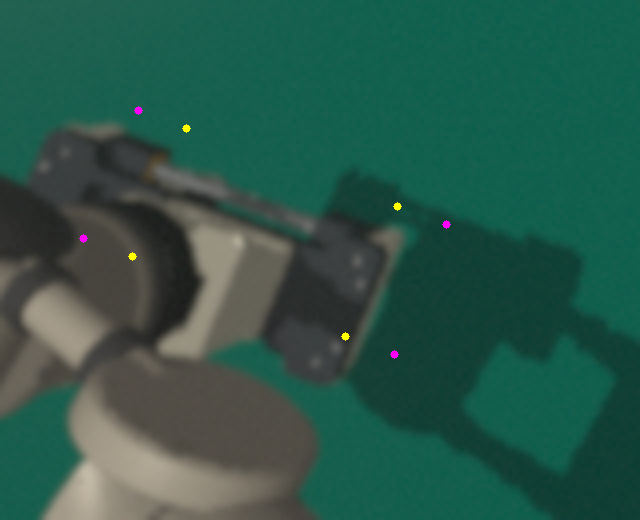

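Base projections match the pictures, so the cameras fit the world frame. In both poses, though, the seen fingertips lie about 3 cm above the reported TCP. I'll test it by contact: raise 1.5 cm and close gently. If the readout is right, it stops at 12 mm on the wing. If the picture is right, it closes on air.

Emit:
step_arm --pt "0.5 0 0 1.5 0 0 0" --pt "0.2 0 0 1.5 0 0 0" --pt "0 0 0 1.5 0 0 0" --pt "0 0 0 1.5 0 0 0" --pt "0 0 0 1.5 0 0 0" --grip_force 5

```text
time: 2.67
tool_pos: [0.5234, -0.0301, 0.0586]
tool_rot: [3.142, 0.0, 1.819]
contact_force: [-0.3, 0.2, 0.1]
opening: 0.0245
grip_force: 0.0
```

Emit:
step_arm --pt "0 0 0 0 0 0 0" --pt "0 0 0 0 0 0 0" --pt "0 0 0 0 0 0 0" --pt "0 0 0 0 0 0 0" --pt "0 0 0 0 0 0 0"

```text
time: 3.08
tool_pos: [0.5235, -0.0301, 0.0585]
tool_rot: [-3.141, -0.0, 1.819]
contact_force: [0.4, -0.4, -0.8]
opening: 0.0004
grip_force: 0.0
```

It closed on air, so the picture is right: the true tip is about 3 cm higher than reported. I'll locate the closed tip in the side view.

Run:
```python
from m import *
o=observe();print(o["tool_pos"],proj("side",o["tool_pos"]))
s=read_camera("side")[...,::-1]
cv2.imwrite("pics/side3.png",s)
cv2.imwrite("pics/c6.png",cv2.resize(s[160:230,300:380],(800,560)[::1] if 0 else (640,560),interpolation=cv2.INTER_CUBIC))
```

```text
[ 0.5234611  -0.03007205  0.0584846 ] (np.float64(335.0161604059645), np.float64(206.33805917701847))
```

View pics/c6.png

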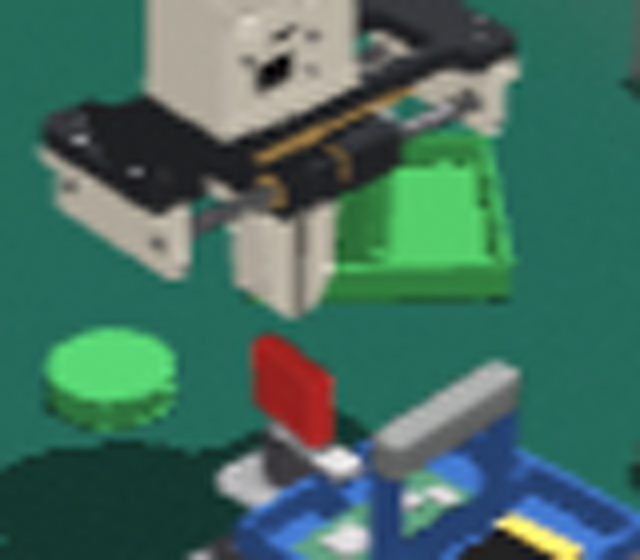

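The seam tip is at about (337,199), with the finger centre near (335.4,198) against a predicted (335,206.3). That is about 8 px, or 3.3 cm if the error is purely vertical. I'll check by gently touching the wing's top (75 mm), expecting contact at a reported z near 0.043.

Emit:
step_arm --pt "0 0 0 -0.6 0 0 0" --pt "0 0 0 -1.2 0 0 0" --pt "0 0 0 -1.2 0 0 0"

```text
time: 3.38
tool_pos: [0.5225, -0.0299, 0.0451]
tool_rot: [-3.139, -0.001, 1.819]
contact_force: [-0.6, -0.3, 0.6]
opening: 0.0007
grip_force: 0.0
```

Emit:
step_arm --pt "0 0 0 -0.2 0 0 0" --pt "0 0 0 -0.2 0 0 0"

```text
time: 3.55
tool_pos: [0.5233, -0.03, 0.0441]
tool_rot: [-3.141, -0.0, 1.819]
contact_force: [-0.0, 0.2, 1.2]
opening: 0.0002
grip_force: 0.0
```

Emit:
step_arm --pt "0 0 0 -0.2 0 0 0" --pt "0 0 0 -0.2 0 0 0"

```text
time: 3.72
tool_pos: [0.5235, -0.0301, 0.0424]
tool_rot: [-3.142, -0.0, 1.819]
contact_force: [-0.2, 1.2, 0.2]
opening: 0.0007
grip_force: 0.0
```

Emit:
step_arm --pt "0 0 0 -0.2 0 0 0" --pt "0 0 0 -0.2 0 0 0"

```text
time: 3.88
tool_pos: [0.5234, -0.0301, 0.0404]
tool_rot: [-3.141, -0.0, 1.819]
contact_force: [-0.4, -0.4, -0.3]
opening: 0.0003
grip_force: 0.0
```

Emit:
step_arm --pt "0 0 0 -0.2 0 0 0" --pt "0 0 0 -0.2 0 0 0"

```text
time: 4.05
tool_pos: [0.5234, -0.0301, 0.0384]
tool_rot: [-3.141, -0.0, 1.819]
contact_force: [-0.7, 0.2, 0.3]
opening: 0.0001
grip_force: 0.0
```

Emit:
step_arm --pt "0 0 0 -0.2 0 0 0" --pt "0 0 0 -0.2 0 0 0"

```text
time: 4.22
tool_pos: [0.5234, -0.0301, 0.0363]
tool_rot: [-3.141, -0.0, 1.819]
contact_force: [0.1, -0.8, 1.0]
opening: 0.0005
grip_force: 0.0
```

Emit:
step_arm --pt "0 0 0 -0.2 0 0 0" --pt "0 0 0 -0.2 0 0 0"

```text
time: 4.38
tool_pos: [0.5237, -0.0301, 0.0352]
tool_rot: [3.141, 0.0, 1.819]
contact_force: [-0.6, 0.8, 3.9]
opening: 0.0
grip_force: 2.2
```

Run:
```python
from m import *
o=observe();print(o["tool_pos"],o["contact_force"],proj("side",o["tool_pos"]))
s=read_camera("side")[...,::-1];t=read_camera("top")[...,::-1]
cv2.imwrite("pics/side4.png",s);cv2.imwrite("pics/top4.png",t)
a=cv2.resize(s[165:245,290:370],(400,400),interpolation=cv2.INTER_CUBIC);b=cv2.resize(t[145:225,285:365],(400,400),interpolation=cv2.INTER_CUBIC)
cv2.imwrite("pics/c7.png",np.hstack([a,b]))
```

```text
[ 0.52372687 -0.03013132  0.03516341] [-0.57429074  0.80827842  3.89961341] (np.float64(335.07578439019153), np.float64(212.03689762420044))
```

View pics/c7.png

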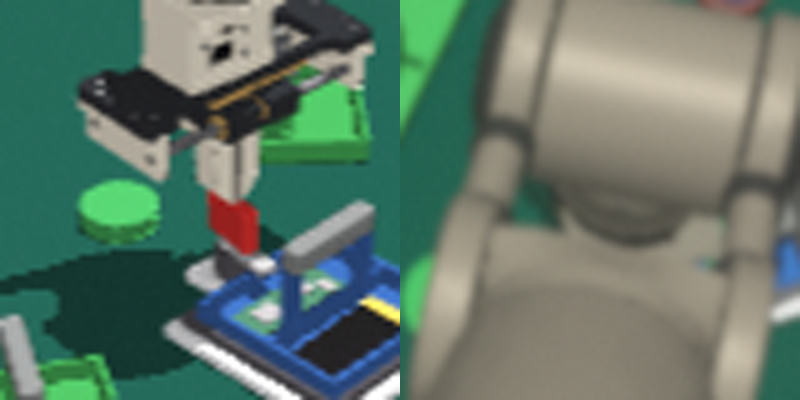

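Contact came at a reported z of 0.035 with about 4 N, so the true tip is 0.040 above the readout. The side picture shows the seam at (337.4,205) on the wing's top. Next is a check along the wing by projecting its expected corners.

Run:
```python
from h import *
from scipy.optimize import least_squares
s=cv2.imread("pics/side3.png");h=cv2.cvtColor(s,cv2.COLOR_BGR2HSV)
m=cv2.inRange(h,(0,130,70),(8,255,255))|cv2.inRange(h,(172,130,70),(180,255,255));m[:, :300]=0;m[:,355:]=0;m[:190]=0;m[225:]=0
ys,xs=np.where(m);print("red bbox",xs.min(),xs.max(),ys.min(),ys.max(),xs.mean(),ys.mean())
for ax in((.524,-.032),(.5255,-.034)):
  for a in(-77,):
    c,sn=np.cos(np.radians(a)),np.sin(np.radians(a));L=np.array([c,sn,0]);T=np.array([-sn,c,0])
    P=[np.array([*ax,z])+l*.022*L+t*.006*T for z in(.041,.075) for l in(-1,1) for t in(-1,1)]
    q=np.array([proj("side",p) for p in P]);print(ax,q.min(0).round(1),q.max(0).round(1),q.round(1).tolist())
print("seam bottom at z.075",onz("side",337.4,205,.075),"near end mid top",onz("side",342.8,208.35,.075))
o=np.array([.5237,-.0301,.075]);print("tcp exp",proj("side",o),"seam exp",proj("side",o+.0095*np.array([.246,-.969,0])))
```

```text
red bbox 332 341 202 215 336.3298969072165 208.48453608247422
(0.524, -0.032) [329.8 199. ] [341.1 214.5] [[329.9, 208.6], [332.6, 207.3], [338.3, 214.5], [341.0, 213.2], [329.8, 200.3], [332.6, 199.0], [338.3, 206.1], [341.1, 204.7]]
(0.5255, -0.034) [330.5 199.2] [341.8 214.7] [[330.5, 208.8], [333.3, 207.5], [339.0, 214.7], [341.7, 213.4], [330.5, 200.5], [333.3, 199.2], [339.0, 206.3], [341.8, 204.9]]
seam bottom at z.075 [ 0.52310915 -0.04798401  0.075     ] near end mid top [ 0.53002298 -0.07283105  0.075     ]
tcp exp (np.float64(335.0981588504329), np.float64(202.2158412477076)) seam exp (np.float64(336.9930254180554), np.float64(203.4402432505708))
```

Wing and finger show the same small side-view bias, so the lateral readout is good to a few mm and only z is off, by +40 mm. Next: back up, open, shift to (0.525,-0.033), and descend to a reported z of 0.003 (true 0.043).

Emit:
step_arm --pt "0 0 0 1.5 0 0 0" --pt "0.5 0.1 -0.3 1.5 0 0 0" --pt "0.5 0.1 -0.3 1.5 0 0 0" --pt "0.5 0.1 -0.3 1.5 0 0 0" --pt "0.5 0.1 -0.3 1.5 0 0 0"

```text
time: 4.9
tool_pos: [0.5241, -0.0331, 0.049]
tool_rot: [-3.141, -0.0, 1.819]
contact_force: [-0.3, -0.3, 0.4]
opening: 0.0226
grip_force: 0.0
```

Emit:
step_arm --pt "0.5 0 0 0 0 0 0" --pt "0.5 0 0 0 0 0 0" --pt "0.5 0 0 0 0 0 0"

```text
time: 5.15
tool_pos: [0.5244, -0.033, 0.0493]
tool_rot: [-3.141, -0.0, 1.819]
contact_force: [-0.2, 0.3, -0.4]
opening: 0.0425
grip_force: 0.0
```

Emit:
step_arm --pt "0.5 0 0 -1 0 0 0" --pt "0.5 0 0 -2 0 0 0" --pt "0.5 0 0 -3 0 0 0" --pt "0.5 0 0 -4 0 0 0" --pt "0.5 0 0 -4.5 0 0 0"

```text
time: 5.57
tool_pos: [0.5234, -0.0329, 0.0025]
tool_rot: [-3.139, -0.001, 1.819]
contact_force: [0.0, -0.5, -0.9]
opening: 0.0461
grip_force: 0.0
```

Now close gently on the wing.

Emit:
step_arm --pt "0 0 0 0.1 0 0 0" --pt "0 0 0 0.1 0 0 0" --pt "0 0 0 0.1 0 0 0" --pt "0 0 0 0.1 0 0 0" --pt "0 0 0 0.1 0 0 0" --grip_force 10

```text
time: 5.98
tool_pos: [0.5249, -0.0332, 0.0061]
tool_rot: [3.141, 0.001, 1.819]
contact_force: [0.5, -0.1, 0.1]
opening: 0.017
grip_force: 0.0
```

Emit:
step_arm --pt "0 0 0 0 0 0 0" --pt "0 0 0 0 0 0 0" --pt "0 0 0 0 0 0 0"

```text
time: 6.23
tool_pos: [0.5264, -0.0327, 0.0063]
tool_rot: [3.137, 0.001, 1.818]
contact_force: [3.9, 3.6, -1.5]
opening: 0.012
grip_force: 9.9
```

```bash
python3 -c "
from cell import *
o=observe();print(o['tool_pos'],o['tool_rot'],o['contact_force'],o['torque'],o['opening'],o['grip_force'])"
```

```text
[ 0.52640057 -0.03266533  0.00629176] [3.13747751e+00 7.16090353e-04 1.81839887e+00] [ 3.85590906  3.56293408 -1.50588484] [ 0.39812707 -0.65710179 -0.06223152] 0.01202062135607819 9.949579015374184
```

The fingers hold the 12 mm wing. I centre slightly (+2 mm in x) and turn clockwise by 1.45 rad.

Emit:
step_arm --pt "0 0.2 0.05 0 0 0 -0.08" --pt "0 0.2 0.05 0 0 0 -0.18" --pt "0 0.2 0.05 0 0 0 -0.28" --pt "0 0.2 0.05 0 0 0 -0.38" --pt "0 0.2 0.05 0 0 0 -0.48" --grip_force 20

```text
time: 6.65
tool_pos: [0.5267, -0.0327, 0.0063]
tool_rot: [3.141, 0.0, 1.334]
contact_force: [-0.7, -1.1, 1.8]
opening: 0.0121
grip_force: 20.0
```

Emit:
step_arm --pt "0 0 0 0 0 0 -0.1" --pt "0 0 0 0 0 0 -0.2" --pt "0 0 0 0 0 0 -0.3" --pt "0 0 0 0 0 0 -0.4" --pt "0 0 0 0 0 0 -0.5"

```text
time: 7.07
tool_pos: [0.5271, -0.0329, 0.0063]
tool_rot: [3.14, -0.0, 0.834]
contact_force: [0.5, -1.2, 1.9]
opening: 0.012
grip_force: 20.0
```

Emit:
step_arm --pt "0 0 0 0 0 0 -0.1" --pt "0 0 0 0 0 0 -0.2" --pt "0 0 0 0 0 0 -0.3" --pt "0 0 0 0 0 0 -0.4" --pt "0 0 0 0 0 0 -0.47"

```text
time: 7.48
tool_pos: [0.5273, -0.0332, 0.0063]
tool_rot: [3.14, -0.001, 0.364]
contact_force: [-0.1, -2.1, 1.7]
opening: 0.0124
grip_force: 20.0
```

Emit:
step_arm --pt "0 0 0 0 0 0 0" --pt "0 0 0 0 0 0 0" --pt "0 0 0 0 0 0 0"

```text
time: 7.73
tool_pos: [0.5273, -0.0331, 0.0062]
tool_rot: [3.14, -0.001, 0.371]
contact_force: [0.3, -4.7, 5.2]
opening: 0.0119
grip_force: 20.0
```

Run:
```python
from h import *
o=observe();print(o['tool_pos'],o['tool_rot'],o['contact_force'],o['torque'],o['opening'],o['grip_force'])
cv2.imwrite("pics/side5.png",read_camera("side")[...,::-1])
```

```text
[ 0.52728993 -0.03313334  0.00624869] [ 3.14006113e+00 -1.32308300e-03  3.70918177e-01] [ 0.33776488 -4.66936202  5.22468504] [-0.7183453   0.12392807 -0.06000166] 0.011913940115146788 19.96612161397934
```

Knob turned: the gripped wing's yaw of 0.371 gives joint ≈ 1.55. Now release, rise, and go over the handle. The knob axis (0.527,-0.033) refines the tray centre to (0.5555,-0.1115), which matches the triangulated handle.

Emit:
step_arm --pt "0.5 0 0 0 0 0 0" --pt "0.5 0 0 0 0 0 0" --pt "0.5 0 0 0 0 0 0" --pt "0.5 0 0 0 0 0 0" --pt "0.5 0 0 0 0 0 0"

```text
time: 8.2
tool_pos: [0.5262, -0.0323, 0.0053]
tool_rot: [-3.141, 0.001, 0.369]
contact_force: [0.4, -0.9, 0.2]
opening: 0.0407
grip_force: 0.0
```

Emit:
step_arm --pt "0.5 0 0 1 0 0 0" --pt "0.5 0 0 3 0 0 0" --pt "0.5 0 0 6 0 0 0" --pt "0.5 0 0 8 0 0 0" --pt "0.5 0 0 8 0 0 0"

```text
time: 8.62
tool_pos: [0.5294, -0.033, 0.0905]
tool_rot: [3.137, -0.007, 0.369]
contact_force: [0.7, 0.7, 0.6]
opening: 0.0459
grip_force: 0.0
```

Emit:
step_arm --pt "0.7 1 -2.6 0 0 0 -0.02" --pt "0.7 2 -5.2 0 0 0 -0.02" --pt "0.7 2.9 -7.8 0 0 0 -0.02" --pt "0.7 2.9 -7.8 0 0 0 -0.02" --pt "0.7 2.9 -7.8 0 0 0 -0.02"

```text
time: 9.03
tool_pos: [0.5553, -0.1115, 0.0853]
tool_rot: [-3.141, 0.0, 0.347]
contact_force: [-0.4, 0.7, -0.1]
opening: 0.064
grip_force: 0.0
```

Run:
```python
from h import *
o=observe();print(o['tool_pos'],o['tool_rot'],o['contact_force'],o['torque'],o['opening'])
s=read_camera("side")[...,::-1];cv2.imwrite("pics/side6.png",s)
cv2.imwrite("pics/c8.png",cv2.resize(s[150:260,295:405],(600,600),interpolation=cv2.INTER_CUBIC))
```

```text
[ 0.55534    -0.1115304   0.08530717] [-3.14110884e+00  4.58206048e-04  3.46599387e-01] [-0.42078247  0.74048721 -0.12260061] [-0.03271195  0.14367456  0.01413584] 0.06403722314277296
```

View pics/c8.png

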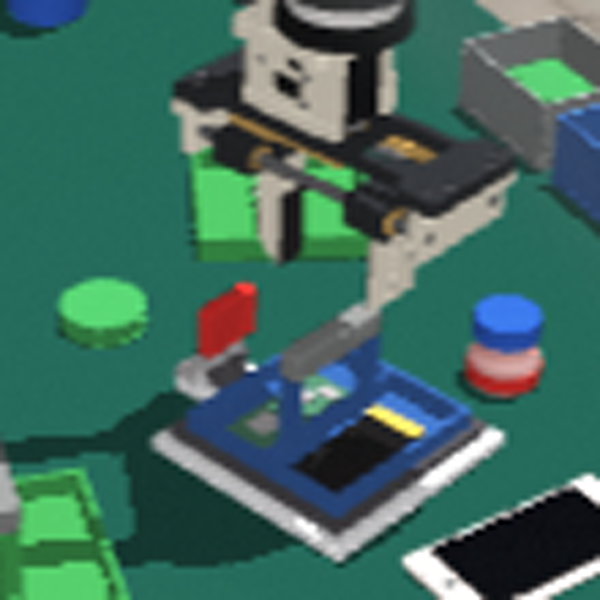

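The wing is now parallel to the handle (crop (228,320)) and its toe is off the rim. The tray is seated, and the fingers hang either side of the handle. Descend to a reported z of 0.019 and close.

Emit:
step_arm --pt "0.7 0 0 -1.5 0 0 0" --pt "0.7 0 0 -3 0 0 0" --pt "0.7 0 0 -4.5 0 0 0" --pt "0.7 0 0 -6 0 0 0" --pt "0.7 0 0 -6.6 0 0 0"

```text
time: 9.5
tool_pos: [0.5538, -0.1088, 0.0178]
tool_rot: [-3.139, 0.003, 0.35]
contact_force: [-0.8, 0.6, -0.3]
opening: 0.0636
grip_force: 0.0
```

Emit:
step_arm --pt "0 0 0 0 0 0 0" --pt "0 0 0 0 0 0 0" --pt "0 0 0 0 0 0 0" --pt "0 0 0 0 0 0 0" --pt "0 0 0 0 0 0 0" --grip_force 10

```text
time: 9.92
tool_pos: [0.556, -0.1107, 0.0205]
tool_rot: [3.141, -0.001, 0.349]
contact_force: [1.1, 0.2, 0.5]
opening: 0.0355
grip_force: 0.0
```

Emit:
step_arm --pt "0 0 0 0 0 0 0" --pt "0 0 0 0 0 0 0" --pt "0 0 0 0 0 0 0"

```text
time: 10.17
tool_pos: [0.5557, -0.1108, 0.0199]
tool_rot: [3.141, -0.0, 0.349]
contact_force: [-0.9, 1.4, 0.4]
opening: 0.0159
grip_force: 10.0
```

The opening of 16 mm is the bar's thickness. I firm the grip to 40 N and lift slowly.

Emit:
step_arm --pt "0 0 0 0 0 0 0" --pt "0 0 0 0 0 0 0" --pt "0 0 0 0.3 0 0 0" --pt "0 0 0 0.7 0 0 0" --pt "0 0 0 1.2 0 0 0" --grip_force 40

```text
time: 10.58
tool_pos: [0.5549, -0.1104, 0.0313]
tool_rot: [-3.141, 0.001, 0.349]
contact_force: [0.6, -0.7, -3.1]
opening: 0.0159
grip_force: 40.0
```

Emit:
step_arm --pt "0 0 0 0.6 0 0 0" --pt "0 0 0 1.2 0 0 0" --pt "0 0 0 1.8 0 0 0" --pt "0 0 0 2.4 0 0 0" --pt "0 0 0 3 0 0 0"

```text
time: 11.0
tool_pos: [0.5555, -0.1105, 0.0624]
tool_rot: [3.141, -0.0, 0.349]
contact_force: [-0.7, -0.4, -3.1]
opening: 0.0154
grip_force: 40.0
```

Emit:
step_arm --pt "0 0 0 0.8 0 0 0" --pt "0 0 0 1.6 0 0 0" --pt "0 0 0 2.4 0 0 0" --pt "0 0 0 3.2 0 0 0" --pt "0 0 0 4 0 0 0"

```text
time: 11.42
tool_pos: [0.5556, -0.1106, 0.1026]
tool_rot: [3.141, -0.0, 0.349]
contact_force: [-0.5, 0.3, -3.4]
opening: 0.0156
grip_force: 40.0
```

Emit:
step_arm --pt "0 0 0 0.8 0 0 0" --pt "0 0 0 1.6 0 0 0" --pt "0 0 0 2.4 0 0 0" --pt "0 0 0 3.2 0 0 0" --pt "0 0 0 3.6 0 0 0"

```text
time: 11.83
tool_pos: [0.556, -0.1108, 0.139]
tool_rot: [3.141, -0.001, 0.349]
contact_force: [0.4, 0.1, -3.4]
opening: 0.0156
grip_force: 40.0
```

Emit:
step_arm --pt "0 0 0 0.2 0 0 0" --pt "0 0 0 0.2 0 0 0" --pt "0 0 0 0.2 0 0 0" --pt "0 0 0 0.2 0 0 0" --pt "0 0 0 0.2 0 0 0"

```text
time: 12.25
tool_pos: [0.5553, -0.1105, 0.1391]
tool_rot: [-3.141, 0.001, 0.349]
contact_force: [-0.2, -0.4, -3.3]
opening: 0.0159
grip_force: 40.0
```

Run:
```python
from h import *
o=observe();print(o['tool_pos'],o['tool_rot'],o['contact_force'],o['opening'],o['grip_force'],abs(o['qvel']).max())
s=read_camera("side")[...,::-1];cv2.imwrite("pics/side7.png",s)
cv2.imwrite("pics/c9.png",cv2.resize(s[120:260,285:425],(600,600),interpolation=cv2.INTER_CUBIC))
h=cv2.cvtColor(s,cv2.COLOR_BGR2HSV)
T=np.array([.5555,-.111,0.148+.0])  # expected rim z after 12 cm lift
for nm,lo,hi in(("blue",(100,110,40),(125,255,255)),("yellow",(22,120,120),(34,255,255)),("red",(172,130,70),(180,255,255))):
    m=cv2.inRange(h,lo,hi);m[:,:305]=0;m[:,400:]=0;m[:140]=0;m[250:]=0
    for c in cv2.findContours(m,cv2.RETR_EXTERNAL,cv2.CHAIN_APPROX_NONE)[0]:
        if len(c)>10:print(nm,cv2.boundingRect(c),np.round(cv2.minAreaRect(c)[2],1))
c,sn=np.cos(.346),np.sin(.346)
print([np.round(proj("side",T+[c*a-sn*b,sn*a+c*b,0]),1).tolist() for a,b in((.06,.06),(.06,-.06),(-.06,-.06),(-.06,.06))])
```

```text
[ 0.5552575  -0.11049661  0.13912503] [-3.14103136e+00  7.90668122e-04  3.48816990e-01] [-0.20631837 -0.36539324 -3.3111465 ] 0.015910122483890763 39.970205426216125 0.0035546679153094407
blue (382, 204, 13, 11) 90.0
blue (329, 185, 55, 30) 26.6
blue (396, 170, 4, 16) 90.0
blue (305, 140, 7, 15) 90.0
yellow (364, 194, 9, 5) 26.6
[[354.3, 179.1], [383.7, 192.8], [358.2, 209.0], [328.7, 193.6]]
```

The tray hangs at 3.3 N load, 12 cm up. Its rim outline in the side view is x 329–384, against 329–384 expected when level. The battery's yellow end shows in the tray, and the arm is still.

```bash
python3 -c "
from cell import *
print(hand_in())"
```

```text
the job is handed in; nothing more can be done
None
```

The knob is turned about a quarter turn (joint about 1.55 rad), and I handed in with the tray held still and level about 12 cm above its dock. The tray's height and outline and the battery's yellow end were confirmed from measurements in the last side picture, but I did not check the board or the other things on the bench after the lift.

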